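Press the push nut home on a dryer's drum roller

TASK

The dryer's second drum roller is on its axle and a push nut has just been started on the end of the pin. Take the steel setting tool, put it over the pin and with it press the nut straight down until it is tight on the roller's hub and the wave washer under the roller is squashed flat and stays so; press firmly but steadily, because ramming cracks the plastic hub. Then stand the tool upright on the counter again, clear of the cross-member, and leave the finished roller and the other things alone.

Things in the scene. Friction and masses are not known exactly. Their poses are not given: they have to be found in the camera images.
- axle_tip (a point): top of the hemispherical end of the pin that carries the unfinished roller: a smooth upright steel pin 12 mm in diameter, z up along it. It is 85.5 mm above the counter and 60.5 mm above the cross-member's top face; the full diameter begins 6 mm below the tip
- nut_top (a point): centre of the top of the push nut started on this pin: a toothed steel ring, 25 mm in outer diameter, its rim 4 mm thick, 4.5 mm from this point to its underside. The pin's end pokes up through it by 4 to 9 mm at the start. When it is home with the washer flat this point is 17.5 to 20.5 mm below the tip, because the spacers under the washer differ each time
- nut: the same push nut; origin at the centre of its underside, z up. Its teeth slide on the pin only under a push of about 14 N, either way, and hold it where it is left. When it meets the hub, some 2 mm short of home, the push rises to about 18 N while the washer is squashed, then steeply once that is flat. More than 32 N from the tool cracks the hub
- washer (a joint): how far the wave washer under the roller (it lies on the axle's shoulder and its spacers) is squashed, in m: 0 free (4.5 mm high), 0.003 flat, then solid. A spring of about 1.5 N per mm; the roller's own weight squashes it by about 0.0008
- roller_centre (a point): centre, half-way up, of the unfinished drum roller on this pin, under the nut: black rubber tyre 60 mm in diameter on a white plastic hub, 26 mm high over the hub, 120 g, loose on the pin (bore 13.6 mm). Its hub's upper face is 13 mm above this point
- roller: the same roller; origin at the centre of its underside
- tool_grip (a point): middle of the grip of the setting tool, 70 mm above its foot: a steel drift 95 mm tall and 300 g that stands upright on the counter on its open end. Grip: ribbed, 29.6 mm in diameter, from 50 to 95 mm above the foot. z up along its centre line
- tool_foot (a point): centre of the setting tool's open lower end: a sleeve 26 mm in outer diameter with a plain bore 14.4 mm wide and 34 mm deep that passes over the pin, so that its end face pushes on the nut's rim all round
- tool: the same setting tool; origin at tool_foot
- member: dryer cross-member: a heavy (3.5 kg) pressed steel channel 106 x 300 x 25 mm lying flat on the counter, its length along its y axis; origin at the centre of its underside. Two axles stand on it, 90 mm either side of its middle along its length: the unfinished one on its +y half, the finished one on its -y half
- done_roller: the finished axle of the cross-member, same pin and roller with its push nut already home: a pattern of the finished job, not to be touched; origin on its centre line at the cross-member's top face; 60 mm wide, pin's end 60.5 mm above the origin
- drawer: bystander: a washing machine's dispenser drawer of white plastic with three compartments, about 180 x 260 x 75 mm; origin at the centre of its underside
- screwdriver: bystander: a screwdriver with a black handle lying on the counter; origin under its middle
- grease_tin: bystander: a closed round tin, 64 mm wide and 50 mm high; origin at the centre of its underside
- dosing_cup: bystander: a clear plastic dosing cup, 68 mm wide and 55 mm high; origin at the centre of its underside
Things that resemble listed ones, but are neither listed nor needed, are in the scene too. There is more than one size of the tool; the job needs the smaller. There is more than one size of the roller; the job needs the smaller.

How it is judged:
By the outcome, as a careful person would: the job done as asked, in the order asked, and still so for the second after the job is handed in, with the robot touching nothing.
It also fails if it takes over 61 s, if anything falls off the work surface, if the arm or the gripper's body presses on something with over 40 N, if the wrist force passes 120 N, or if a joint passes its speed limit or range.

ROBOT

A 6-joint arm with a two-finger parallel gripper is mounted at the origin on the work surface. World frame = base frame: x ahead of the robot, y to its left, z up, the work surface at z = 0. Lengths are in mm, angles in rad, forces in N, time in s.
With the tool pointing down it reaches from about 350 to 875 mm from the base axis. Payload 4.2 kg.
Tool frame: the origin (TCP) lies midway between the tips of the shut fingers; the grasp point (between the pads) lies 19 mm behind it (env.grip_depth is the distance from the TCP to the grasp point, in mm); z points along the fingers, x is the direction in which the jaws open and shut, and the axes are right-handed (so a half turn about z gives the same grasp; the last joint's range is limited). The gripper opens to 87 mm and grips with 3 to 60 N. Pads are 19 mm wide; open, the fingers measure 117 mm over their backs; the gripper's body (75 mm by 190 mm) begins 51 mm behind the grasp point.
Start: joints at [-1.049, 0.385, 0.008, 0, -1.194, -0.259], TCP at [162.383, -603.516, 222.55] pointing down, gripper open.
Joint ranges: [-3.14, 3.14], [-1.21, 2.06], [-1.07, 1.41], [-3.16, 2.05], [-2.99, -0.16], [-3.1, 3.1]. Speed limits (rad/s): [2.79, 2.79, 3.14, 3.14, 3.14, 3.14].

INTERFACE

Orientations are given as [roll, pitch, yaw] about the fixed x, y, z axes, in that order (R = Rz(yaw) Ry(pitch) Rx(roll)).
In Python, from rig import env gives the robot as it stands. The module is installed in compiled form; this text tells all that it offers.
- The arm moves only by the shell command python3 -m crank 'ROWS' [FORCE]. ROWS is JSON, a list of rows, each a list of 5 numbers: the shift along the world's x, y, z in cm, then the turn about the world's z in degrees, then the finger opening in cm, from 0 to 8.7. A call has 1 to 20 rows; each row shifts and turns the pose as measured when the row begins; what a row does not reach is not made up. A row lasts 1/12 s, in which the tool goes at most 41.7 mm and 7.16 degrees, less where a joint would pass 70% of its speed; a pose out of reach is approached as far as the arm can. A call with a gripper value outside its range is refused whole. The fingers move at their own pace and stop on an object; FORCE is the grip in N (left out, the last holds). Time passes only in rows, so rows that do not move let the fingers close. It gives the time, the measured TCP pose, the force and the opening at its end, in the units of the state.
- env.observe(): the state, without advancing time (a new reading comes with each control period).
- env.snapshot(name): name is "scene" or "top"; returns the picture (400x640x3 uint8, red, green, blue); there is no depth.
- env.camera_params(name): a dict with "K" (3x3 intrinsics, pixels), "origin" and "attitude" of the camera in the world. Camera axes: x right, y down, z forward; pixel columns grow to the right and rows downward; lengths in mm; the calibration is good to about 2 mm. A picture is of the moment at which its call begins. camera_params takes no time and is no camera call.
- env.sign_off(): hands the job in, once; it reports no verdict.
The state is a dict: "time_s": time; "joint_pos": joint angles; "qd": joint speeds; "tau": joint torques, N m; "eef_pos": TCP position; "tcp_rot": TCP orientation; "contact_force": force on the tool from outside, world axes, zero at the start; "moment": the same for the moment, N m; "width": finger opening in mm.
Only numpy, scipy, OpenCV 4.12 (cv2) and the standard library are available. Lean on these libraries where they do the work, as an engineer would, in place of code of your own. Each camera call takes 0.05 s, during which the arm holds its last target.

## Working session

There is one attempt and no reset: what is moved stays moved. The work goes in short steps, Python scripts to look and compute and a shell command to move; the robot and the scene stay as the last step left them, time stands still between calls to the robot, and variables do not carry over. Pictures are saved under pics/ and viewed, and the job is handed in when it is done.

```bash
mkdir -p pics
cat > h.py <<'E'
import numpy as np,cv2
from rig import env
def snap(cam,name):
    im=env.snapshot(cam); cv2.imwrite(f'pics/{name}.png',im[:,:,::-1]); return im
E
python3 - <<'E'
from h import *
for c in('scene','top'):
    snap(c,c+'0'); p=env.camera_params(c); print(c,{k:np.round(np.array(v),4).tolist() for k,v in p.items()})
s=env.observe(); print(s)
E
```

```text
scene {'K': [[414.9188, 0.0, 326.6364], [0.0, 414.9188, 200.8797], [0.0, 0.0, 1.0]], 'origin': [1304.8646, 144.1802, 623.4351], 'attitude': [-2.2196, -0.0086, 1.7557]}
top {'K': [[485.1959, 0.0, 326.7967], [0.0, 485.1959, 198.3845], [0.0, 0.0, 1.0]], 'origin': [457.782, 23.7712, 1298.2103], 'attitude': [-3.0145, -0.0009, -1.5916]}
{'time_s': 0.1, 'joint_pos': array([-1.04938324e+00,  3.85479675e-01,  6.73781687e-03, -4.21237059e-04,
       -1.19399840e+00, -2.58589383e-01]), 'qd': array([ 0.00022531, -0.00298739,  0.00181225,  0.00126125,  0.00011502,
       -0.00015583]), 'tau': array([-3.86105303e-04, -3.91691530e+01,  1.87934482e+01,  4.23189774e+00,
        1.34551513e-02, -7.40957989e-05]), 'eef_pos': array([ 162.24107088, -603.00786745,  221.56136619]), 'tcp_rot': array([-3.14147392e+00, -1.97941279e-03,  1.83346454e+00]), 'contact_force': array([-0.1748414 , -0.01263808, -0.13403948]), 'moment': array([ 0.02916267, -0.03379509,  0.00422169]), 'width': 87.00447707603223}
```

View pics/scene0.png

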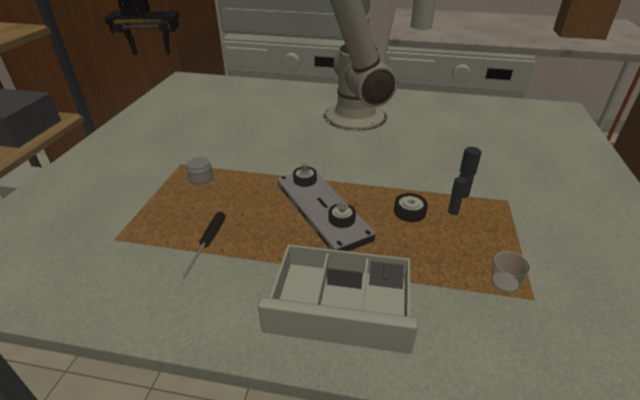

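View pics/top0.png

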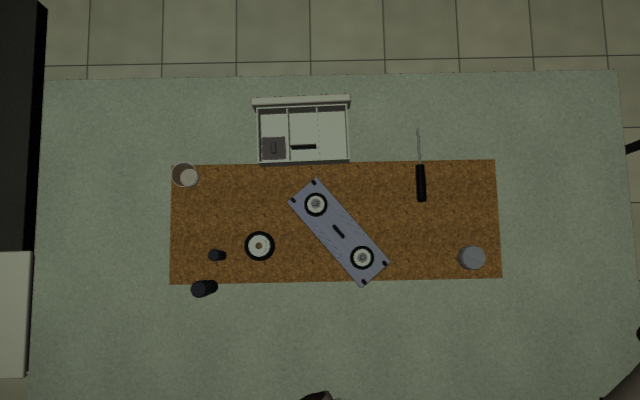

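The top view shows the channel with two rollers at (316,204) and (362,258). There are two tools at (217,255) (small) and (203,288) (large), and a loose roller at (259,246). I'll zoom in.

```bash
cat >> h.py <<'E'
from scipy.spatial.transform import Rotation as Ro
def cam(c):
    p=env.camera_params(c); return np.array(p['K']),np.array(p['origin']),Ro.from_euler('xyz',p['attitude']).as_matrix()
def proj(c,P):
    K,o,R=cam(c); q=(np.atleast_2d(P)-o)@R; q=q@K.T; return q[:,:2]/q[:,2:]
def ray(c,u,z):
    K,o,R=cam(c); d=R@np.linalg.inv(K)@np.array([u[0],u[1],1.]); return o+d*(z-o[2])/d[2]
def tri(us,ut):
    A=np.zeros((3,3));b=np.zeros(3)
    for c,u in(('scene',us),('top',ut)):
        K,o,R=cam(c); d=R@np.linalg.inv(K)@np.array([u[0],u[1],1.]); d/=np.linalg.norm(d); M=np.eye(3)-np.outer(d,d); A+=M;b+=M@o
    return np.linalg.solve(A,b)
def crop(im,x,y,w,h,s,name):
    c=im[y:y+h,x:x+w,::-1]; c=cv2.resize(c,None,fx=s,fy=s,interpolation=cv2.INTER_CUBIC); c=cv2.convertScaleAbs(c,alpha=1.6,beta=10); cv2.imwrite(f'pics/{name}.png',c)
E
python3 - <<'E'
from h import *
a=cv2.imread('pics/scene0.png')[:,:,::-1]; b=cv2.imread('pics/top0.png')[:,:,::-1]
crop(a,270,140,220,120,3.6,'cs1'); crop(b,180,170,220,125,3.6,'ct1')
print(proj('top',[[600,200,0],[600,-200,0]]), proj('scene',[[600,200,0]]))
E
```

```text
[[259.7715488  208.48257747]
 [408.35471589 205.4244546 ]] [[407.29607607 239.38494835]]
```

View pics/cs1.png

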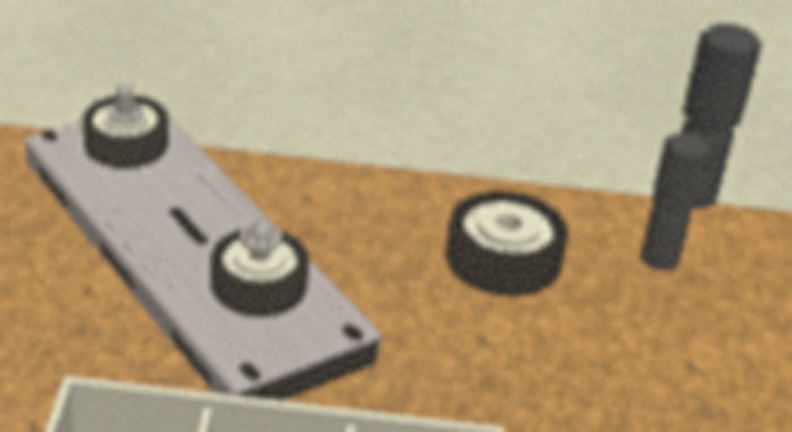

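View pics/ct1.png

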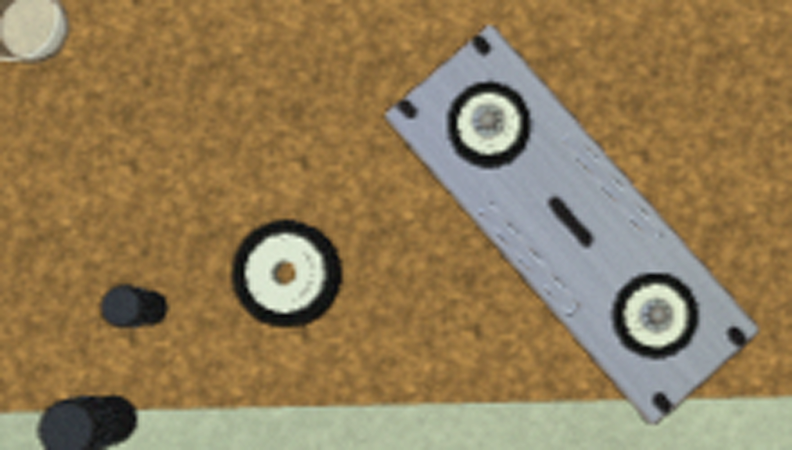

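Run:
```python
from h import *
a=cv2.imread('pics/scene0.png')[:,:,::-1]; b=cv2.imread('pics/top0.png')[:,:,::-1]
f=lambda u,v,x,y:(u/3.6+x,v/3.6+y)
T=f(123,305,180,170); S=f(690,145,270,140)
print('tool top', ray('top',T,95),ray('scene',S,95),tri(S,T))
T=f(487,119,180,170); S=f(263,221,270,140)
print('pin tip', ray('top',T,85.5),ray('scene',S,85.5),tri(S,T))
T=f(656,314,180,170); S=f(125,88,270,140)
print('done tip', ray('top',T,85.5),ray('scene',S,85.5),tri(S,T))
# member corners in top z=25
for u in ((491,26),(387,114),(758,330),(655,423)): print(ray('top',f(*u,180,170),25))
big=f(68,425,180,170); print('big',ray('top',big,115))
crop(a,325,185,40,45,14,'cs2'); crop(b,295,185,45,40,14,'ct2'); crop(a,440,140,50,90,6.5,'cs3'); crop(b,185,240,50,60,9,'ct3')
```

```text
tool top [477.39266732 299.7654548   95.        ] [483.46344275 306.48805904  95.        ] [477.64167823 304.27874591  90.5947694 ]
pin tip [601.4766533   48.70801214  85.5       ] [601.69070136  53.11586247  85.5       ] [601.25780343  50.8712246   84.93936048]
done tip [463.7481516  -65.34834336  85.5       ] [473.44285492 -60.73744197  85.5       ] [463.52448247 -64.53142385  79.01349454]
[677.77038527  45.76628477  25.        ]
[613.85983398 123.28545097  25.        ]
[ 451.03529995 -143.17241346   25.        ]
[386.39356365 -66.74164656  25.        ]
big [398.28707026 331.16148398 115.        ]
```

View pics/cs2.png

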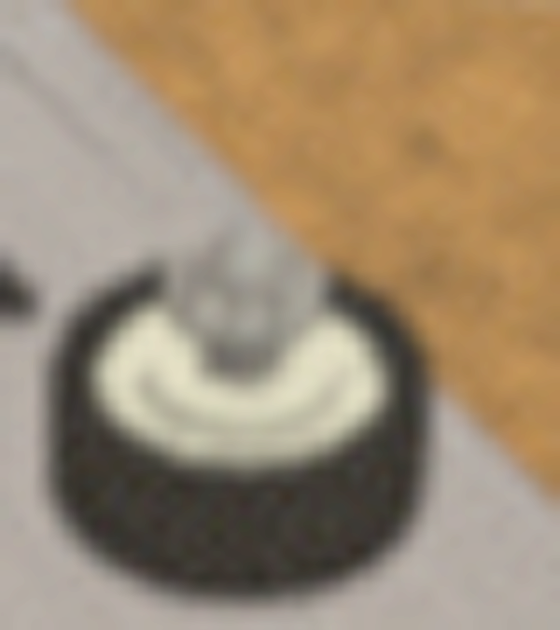

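View pics/ct2.png

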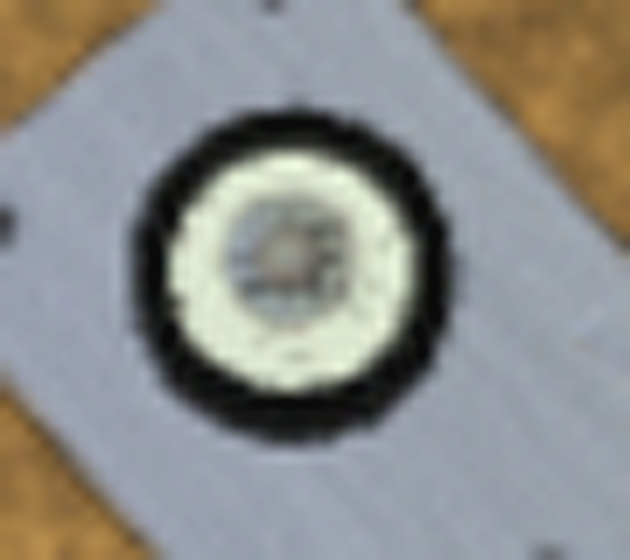

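View pics/cs3.png

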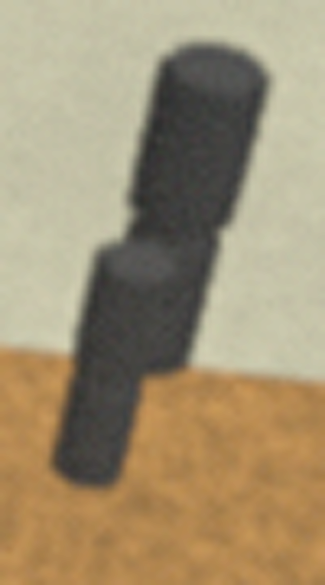

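View pics/ct3.png

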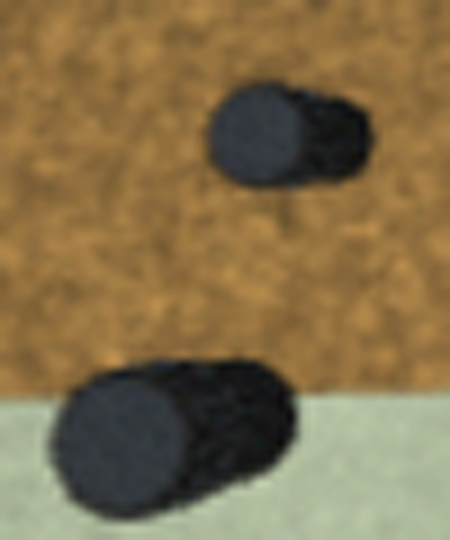

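The unfinished pin is the front one, with its nut high: tip at about (601,49–53) in x, y. The small tool is at about (478,302). The two cameras disagree by about 5 mm in y, so I'll refine with the gripper in view. Approaching now.

```bash
python3 -m crank '[[2.8,2.5,0,-2,8.7],[2.8,2.5,0,-2,8.7],[2.8,2.5,0,-2,8.7],[2.8,2.5,0,-2,8.7],[2.8,2.5,0,-2,8.7],[2.8,2.5,0,-2,8.7],[2.8,2.5,0,-2,8.7],[2.8,2.5,0,-2,8.7],[2.8,2.5,0,-2,8.7],[2.8,2.5,0,-2,8.7],[2.8,2.5,0,0,8.7],[2.8,2.5,0,0,8.7],[0,3.5,0,0,8.7],[0,3.5,0,0,8.7],[0,3.5,0,0,8.7],[0,3.5,0,0,8.7],[0,3.5,0,0,8.7]]' 60
```

```text
time_s: 1.52
eef_pos: [506.3, -106.2, 210.1]
tcp_rot: [-3.128, -0.01, 1.451]
contact_force: [0.3, 1.0, 0.2]
width: 87.1
```

```bash
python3 -m crank '[[0,3.5,0.1,0,8.7],[0,3.5,0.1,0,8.7],[0,3.5,0.1,0,8.7],[-0.2,3.5,0.1,0,8.7],[-0.2,3.5,0.1,0,8.7],[-0.2,3.5,0.1,0,8.7],[-0.2,3.5,0,0,8.7],[-0.2,3.5,0,0,8.7],[-0.4,3.5,0,0,8.7],[-0.4,3,0,0,8.7],[-0.4,2.5,0,0,8.7],[0,1.0,0,0,8.7],[0,0,0,0,8.7],[0,0,0,0,8.7]]'
python3 - <<'E'
from h import *
a=snap('scene','s1'); b=snap('top','t1')
s=env.observe(); print(s['eef_pos'],s['tcp_rot'])
crop(a,400,60,140,170,3.5,'cs4'); crop(b,150,180,160,130,4.5,'ct4')
e=s['eef_pos'];print(proj('top',e),proj('scene',e))
E
```

```text
time_s: 2.68
eef_pos: [475.1, 298.3, 211.0]
tcp_rot: [-3.12, -0.007, 1.46]
contact_force: [0.5, 0.6, 0.1]
width: 86.8
[475.34310098 297.30372449 211.19520457] [-3.11986847 -0.00669326  1.45835672]
[[203.2865362  255.02015784]] [[468.19635592 132.26875831]]
```

View pics/cs4.png

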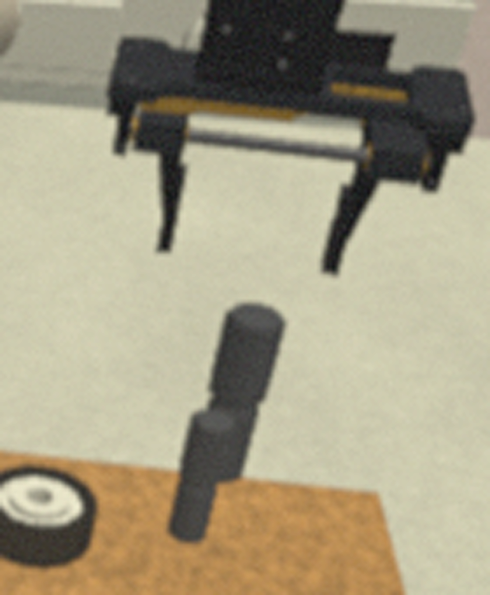

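View pics/ct4.png

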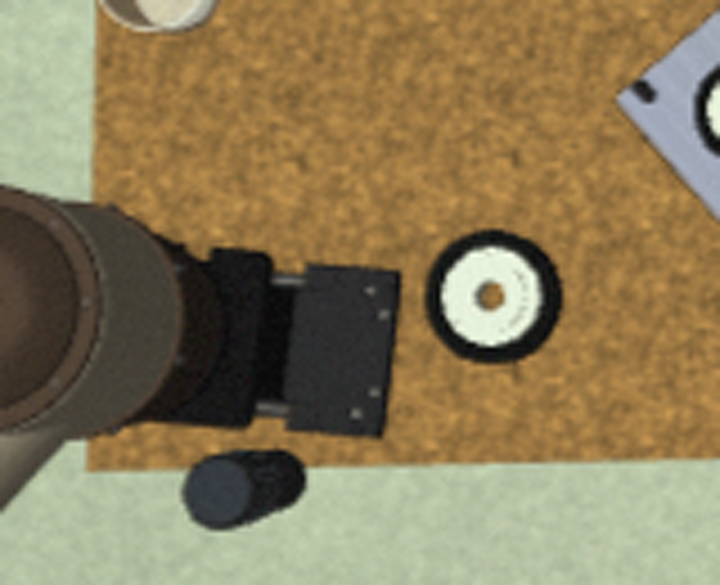

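The fingertips show about +2.7 px in the scene camera against the projected TCP, so the scene camera is biased by about +6 mm in y. That makes the top-camera estimates the better ones: tool (477.5,300), pin (601.5,48.7). Descending.

```bash
python3 -m crank '[[0.1,0.1,-2,0,8.7],[0.1,0.1,-2.5,0,8.7],[0.05,0.1,-2.5,0,8.7],[0,0,-2.5,0,8.7],[0,0,-2,0,8.7],[0,0,0,0,8.7]]'
python3 - <<'E'
from h import *
a=snap('scene','s2'); b=snap('top','t2')
s=env.observe(); print(s['eef_pos'],s['tcp_rot'],s['contact_force'])
crop(a,400,60,140,170,3.5,'cs5')
E
```

```text
time_s: 3.28
eef_pos: [481.0, 291.9, 96.4]
tcp_rot: [-3.125, -0.012, 1.447]
contact_force: [-0.6, -0.8, -0.6]
width: 87.5
[483.11370198 293.8793089  100.15703006] [-3.13057163 -0.01692627  1.44864025] [0.33831106 0.67701933 0.39943651]
```

View pics/cs5.png

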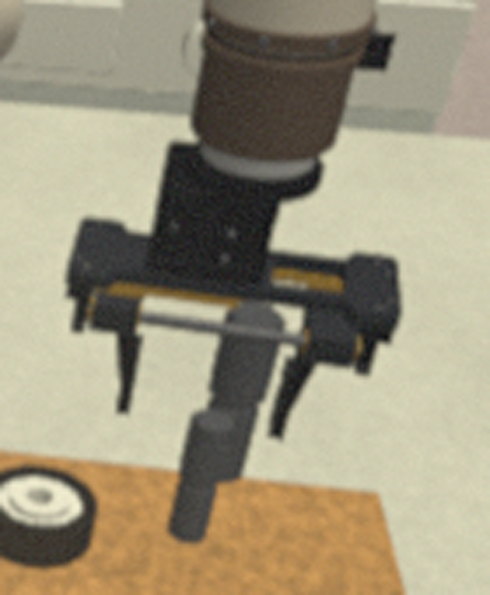

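```bash
python3 -m crank '[[-0.3,0.3,-1,0,8.7],[-0.3,0.2,-1,0,8.7],[-0.1,0.2,-1,0,8.7],[0,0.1,-0.5,0,8.7],[0,0,0,0,8.7],[0,0,0,0,8.7]]'
python3 - <<'E'
from h import *
s=env.observe(); print(s['eef_pos'],s['tcp_rot'],s['contact_force'])
E
```

```text
time_s: 3.88
eef_pos: [478.6, 304.2, 67.9]
tcp_rot: [-3.138, -0.026, 1.448]
contact_force: [-0.2, -0.3, 0.4]
width: 86.9
[478.55168446 304.20204326  67.91672392] [-3.13818076 -0.02563704  1.44824335] [-0.2032384  -0.31720712  0.41424808]
```

```bash
python3 -m crank '[[0,-0.1,-0.5,0,8.7],[0,-0.1,-0.5,0,8.7],[0,0,-0.5,0,8.7],[0,0,0,0,8.7],[0,0,0,0,8.7]]'
python3 - <<'E'
from h import *
s=env.observe(); print(s['eef_pos'],s['tcp_rot'],s['contact_force'])
a=snap('scene','s3'); crop(a,400,60,140,170,3.5,'cs6')
E
```

```text
time_s: 4.3
eef_pos: [479.0, 302.6, 52.0]
tcp_rot: [-3.139, -0.027, 1.449]
contact_force: [-0.0, -0.2, 0.8]
width: 86.7
[478.96851794 302.6199589   52.01179995] [-3.13924137 -0.02674551  1.44891604] [-0.04951707 -0.15979376  0.75471423]
```

View pics/cs6.png

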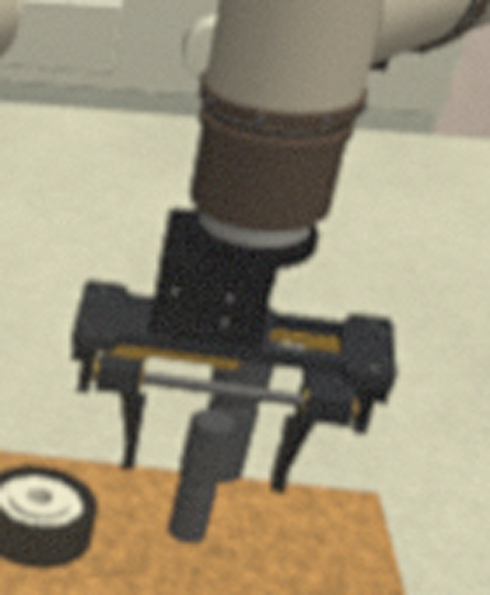

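```bash
python3 -m crank '[[0,0,0,0,5],[0,0,0,0,4],[0,0,0,0,3.4],[0,0,0,0,3.2],[0,0,0,0,2.5],[0,0,0,0,2.5],[0,0,0,0,2.5],[0,0,0,0,2.5],[0,0,0,0,2.5],[0,0,0,0,2.5]]' 10
python3 -m crank '[[0,0,0,0,2.0],[0,0,0,0,2.0],[0,0,0,0,2.0]]' 60
python3 - <<'E'
from h import *
s=env.observe(); print(s['eef_pos'],s['tcp_rot'],s['contact_force'],s['moment'])
a=snap('scene','s4'); crop(a,400,60,140,170,3.5,'cs7')
E
```

```text
time_s: 5.18
eef_pos: [479.3, 302.7, 53.0]
tcp_rot: [-3.14, -0.028, 1.449]
contact_force: [-0.9, -2.8, 2.4]
width: 30.0
time_s: 5.43
eef_pos: [479.3, 302.2, 53.1]
tcp_rot: [-3.14, -0.027, 1.449]
contact_force: [-0.4, -1.1, 0.2]
width: 28.6
[479.26713154 302.16994877  53.10501896] [-3.13984709 -0.02660161  1.44897135] [-0.38303464 -1.13061048  0.20648808] [-0.17157705  0.02714512 -0.02926536]
```

View pics/cs7.png

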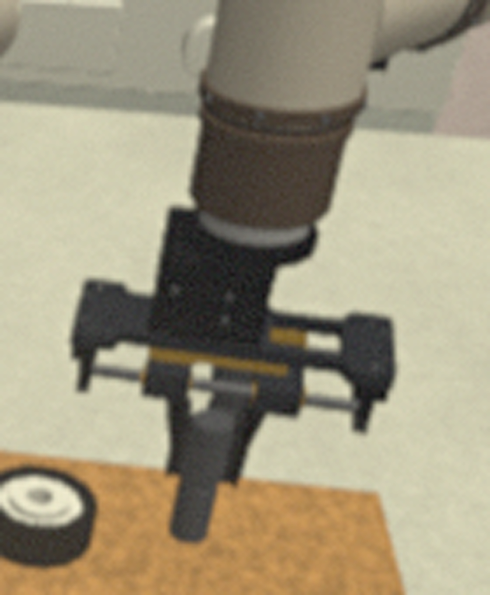

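Gripped: the opening is 28.6 mm against a 29.6 mm grip. The foot is about 53 mm below the TCP. Lifting.

```bash
python3 -m crank '[[0,0,0.5,0,2.0],[0,0,1,0,2.0],[0,0,1.5,0,2.0],[0,0,2,0,2.0],[0,0,2,0,2.0],[0,0,2,0,2.0],[0,0,2,0,2.0],[0,0,1.5,0,2.0],[0,0,1,0,2.0],[0,0,0,0,2.0],[0,0,0,0,2.0]]'
python3 - <<'E'
from h import *
s=env.observe(); print(s['eef_pos'],s['tcp_rot'],s['contact_force'],s['moment'])
E
```

```text
time_s: 6.4
eef_pos: [474.5, 299.8, 195.6]
tcp_rot: [-3.133, -0.024, 1.446]
contact_force: [-0.0, -0.0, -1.8]
width: 28.8
[474.49747185 299.84370497 195.64061448] [-3.1330325  -0.02423094  1.44635516] [-0.02155951 -0.00852068 -1.78317582] [-0.14505857 -0.02951601 -0.01011958]
```

```bash
python3 -m crank '[[0.6,-1.2,0,0,2.0],[1.2,-2.4,0,0,2.0],[1.3,-2.5,0,0,2.0],[1.3,-2.5,0,0,2.0],[1.3,-2.5,0,0,2.0],[1.3,-2.5,0,0,2.0],[1.3,-2.5,0,0,2.0],[1.3,-2.5,0,0,2.0],[1.2,-2.4,0,0,2.0],[1,-2,0,0,2.0],[0.6,-1.2,0,0,2.0],[0,0,0,0,2.0],[0,0,0,0,2.0]]'
python3 - <<'E'
from h import *
s=env.observe(); print(s['eef_pos'],s['tcp_rot'],s['contact_force'],s['moment'])
a=snap('scene','s5'); b=snap('top','t5');crop(a,280,80,130,150,4,'cs8');crop(b,250,150,130,120,4,'ct8')
E
```

```text
time_s: 7.48
eef_pos: [594.4, 37.2, 179.7]
tcp_rot: [-3.106, -0.012, 1.445]
contact_force: [-0.3, -0.1, -3.0]
width: 28.3
[594.4497633   37.20266465 179.73513144] [-3.10567068 -0.01177586  1.44466533] [-0.34002354 -0.09786392 -2.96488464] [-0.03475531 -0.12145037  0.0213649 ]
```

View pics/cs8.png

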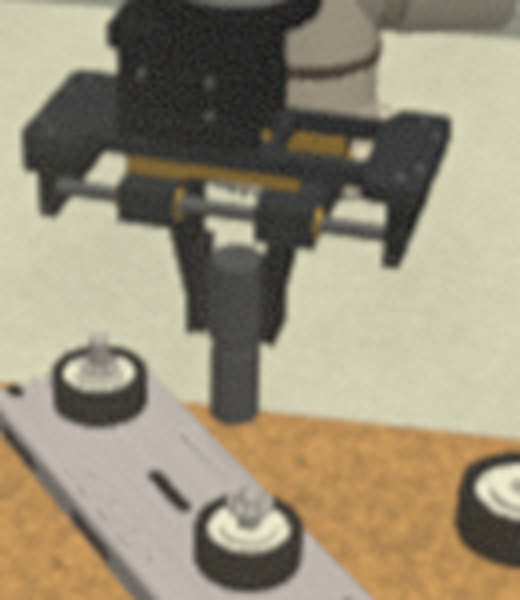

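View pics/ct8.png

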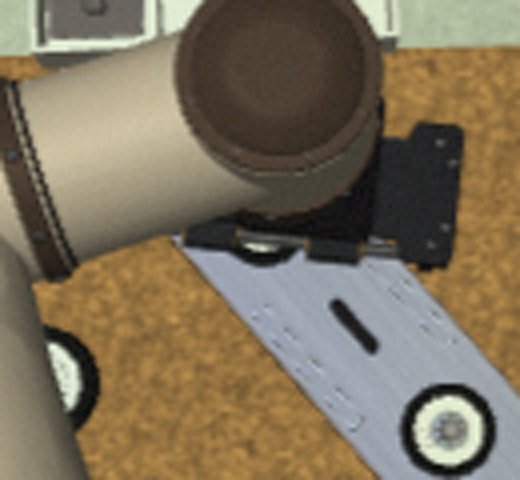

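```bash
python3 -m crank '[[0.3,0.5,0.3,0,2.0],[0.2,0.4,0.3,0,2.0],[0.2,0.3,0,0,2.0],[0,0.1,-0.5,0,2.0],[0,0,-1,0,2.0],[0,0,-1.0,0,2.0],[0,0,0,0,2.0],[0,0,0,0,2.0],[0,0,0,0,2.0]]'
python3 - <<'E'
from h import *
s=env.observe(); print(s['eef_pos'],s['tcp_rot'],s['contact_force'],s['moment'])
a=snap('scene','s6'); crop(a,310,120,70,110,6,'cs9')
E
```

```text
time_s: 8.33
eef_pos: [599.9, 57.3, 158.2]
tcp_rot: [-3.104, -0.012, 1.453]
contact_force: [-0.5, -0.0, -2.1]
width: 28.5
[599.88517092  57.25583145 158.19637337] [-3.10406237 -0.01209703  1.45332896] [-0.53215401 -0.0151574  -2.08903422] [-0.00785365 -0.14265962  0.03051098]
```

View pics/cs9.png

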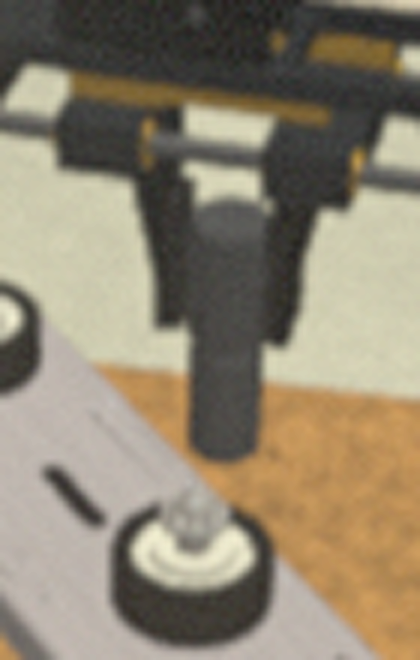

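```bash
cat >> h.py <<'E'
def axes(s): return Ro.from_euler('xyz',s['tcp_rot']).as_matrix()
def circ(c,r,z=np.array([0,0,1.]),n=72):
    z=z/np.linalg.norm(z); x=np.cross(z,[0,1,0.]);x/=np.linalg.norm(x);y=np.cross(z,x);t=np.linspace(0,2*np.pi,n); return c+r*(np.cos(t)[:,None]*x+np.sin(t)[:,None]*y)
def overlay(im,curves,x,y,w,h,s,name):
    c=cv2.resize(im[y:y+h,x:x+w,::-1],None,fx=s,fy=s,interpolation=cv2.INTER_CUBIC); c=cv2.convertScaleAbs(c,alpha=1.6,beta=10)
    for P,col in curves:
        q=((P+0.5-np.array([x,y]))*s*8).astype(np.int32); cv2.polylines(c,[q.reshape(-1,1,2)],False,col,1,cv2.LINE_AA,3)
    cv2.imwrite(f'pics/{name}.png',c)
E
python3 - <<'E'
from h import *
a=cv2.imread('pics/s6.png')[:,:,::-1]
s=env.observe(); R=axes(s); z=R[:,2]; e=s['eef_pos']; foot=e+53*z; print('z',z,'foot',foot, proj('scene',foot))
pin=np.array([601.5,49.5,85.5])
cv=[(proj('scene',circ(foot,13,z)),(0,0,255)),(proj('scene',circ(foot-50*z,13,z)),(0,0,255)),(proj('scene',circ(foot-95*z,14.8,z)),(0,255,255)),
(proj('scene',circ(pin-[0,0,6],6)),(0,255,0)),(proj('scene',circ(pin-[0,0,60.5],30)),(255,0,0)),(proj('scene',circ(pin-[0,0,20.],30)),(255,0,0))]
overlay(a,cv,310,130,75,105,7,'ov1')
g=a.mean(2)
for r in (176,180,184,188): print(r,g[r,334:362].astype(int))
print(g[185:205,346].astype(int),g[185:205,347].astype(int))
E
```

```text
z [-0.03553235  0.0164383  -0.99923332] foot [598.12131754  58.06513979 105.40948995] [[345.92647894 193.18703436]]
176 [115 117 116 118 118 120 115  88  51  36  36  39  38  38  40  38  39  38
  38  35  38  32  21  39  80 112 118 118]
180 [116 114 115 116 116 119 116  77  43  35  37  40  44  44  45  43  45  41
  42  69 112 121 119 119 120 120 118 119]
184 [80 80 77 75 76 82 79 58 38 38 37 36 39 40 42 40 41 42 40 53 80 87 90 93
 93 95 99 99]
188 [79 78 79 78 77 79 80 56 36 37 36 38 40 40 42 42 39 37 44 58 73 78 76 77
 78 79 81 83]
[39 38 42 40 41 41 40 40 40 40 38 44 67 81 87 88 85 87 90 94] [42 41 39 40 39 41 41 39 39 40 37 44 64 76 84 85 82 81 86 90]
```

View pics/ov1.png

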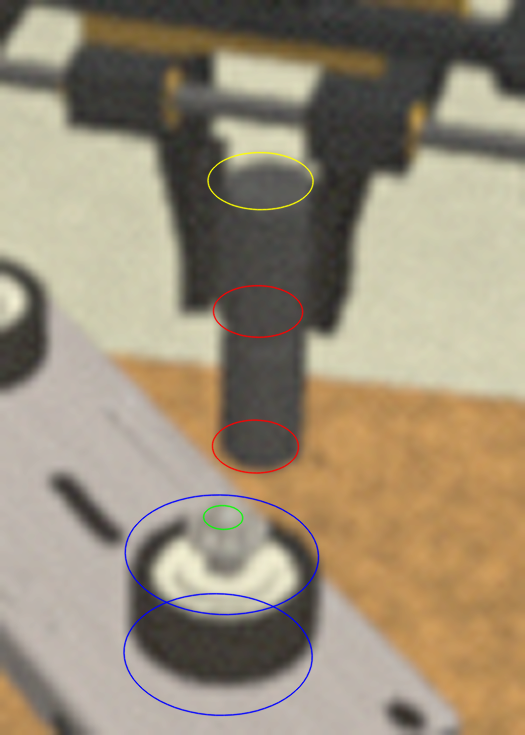

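```bash
cat > ov.py <<'E'
from h import *
import sys
px,py,bu,bv,nt=map(float,sys.argv[1:6]); tag=sys.argv[6]
a=cv2.imread('pics/scene0.png')[:,:,::-1]; b=cv2.imread('pics/top0.png')[:,:,::-1]
tip=np.array([px,py,85.5]); Z=np.array([0,0,1.])
def curves(c,off):
    P=lambda z,r:(proj(c,circ(tip-Z*z,r))+off)
    return [(P(nt,12.5),(0,0,255)),(P(nt+4.5,12.5),(0,128,255)),(P(3,5.2),(0,255,0)),(P(6,6),(0,255,0)),(P(22,30),(255,0,0)),(P(48,30),(255,0,0))]
overlay(a,curves('scene',[bu,bv]),322,180,42,50,12,'ovs'+tag)
tu,tv=map(float,sys.argv[7:9])
overlay(b,curves('top',[tu,tv]),295,183,42,44,12,'ovt'+tag)
i=cv2.imread(f'pics/ovs{tag}.png');j=cv2.imread(f'pics/ovt{tag}.png')
h=max(len(i),len(j));pad=lambda k:cv2.copyMakeBorder(k,0,h-len(k),0,0,0)
k=np.hstack([pad(i),pad(j)]);k=cv2.resize(k,None,fx=.79,fy=.79);cv2.imwrite(f'pics/ov{tag}.png',k)
E
python3 ov.py 601.5 49.5 1.2 -0.3 6.5 A 0 0
python3 - <<'E'
from h import *
s=env.observe(); R=axes(s); z=R[:,2]; e=s['eef_pos']
for d in(53,): print(proj('scene',circ(e+d*z,13,z))[:,1].max())
E
```

```text
197.0034432035907
```

View pics/ovA.png

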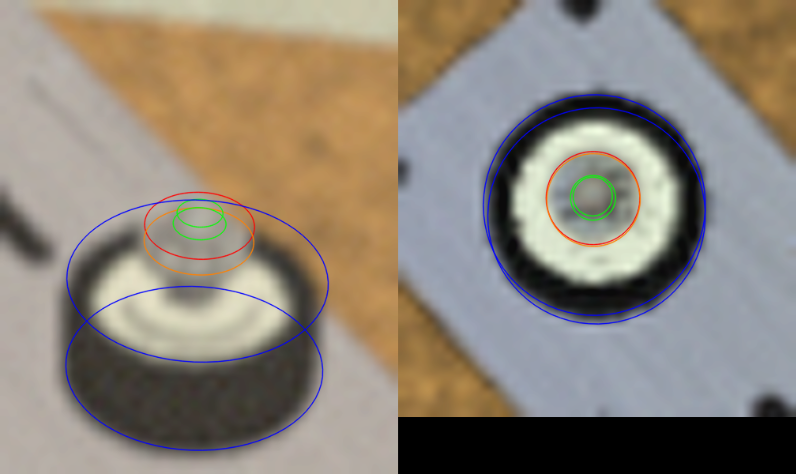

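```bash
python3 -m crank '[[0.1,-0.2,0.6,0,2.0],[0.1,-0.2,0.6,0,2.0],[0.1,-0.2,0.6,0,2.0],[0.1,-0.2,0.6,0,2.0],[0,-0.1,0.6,0,2.0],[0,0,0.6,0,2.0],[0,0,0.6,0,2.0],[0,0,0.6,0,2.0],[0,0,0.6,0,2.0],[0,0,0.6,0,2.0],[0,0,0.6,0,2.0],[0,0,0.6,0,2.0],[0,0,0.6,0,2.0],[0,0,0.6,0,2.0],[0,0,0,0,2.0]]'
python3 -m crank '[[0,0,-2,0,2.0],[0,0,-2.5,0,2.0],[0,0,-1,0,2.0],[0,0,0,0,2.0],[0,0,0,0,2.0]]'
```

```text
time_s: 9.63
eef_pos: [605.5, 46.5, 255.0]
tcp_rot: [-3.11, -0.014, 1.453]
contact_force: [0.4, 0.3, -0.6]
width: 28.2
time_s: 10.05
eef_pos: [606.3, 46.7, 200.5]
tcp_rot: [-3.114, -0.015, 1.453]
contact_force: [-0.5, -0.5, -1.7]
width: 28.7
```

```bash
python3 -m crank '[[0,0,0.8,0,2.0],[0,0,0.8,0,2.0],[0,0,0.8,0,2.0],[0,0,0.8,0,2.0],[0,0,0.8,0,2.0],[0,0,0.8,0,2.0],[0,0,0,0,2.0],[0,0,-3,0,2.0],[0,0,-3,0,2.0],[0,0,-3,0,2.0],[0,0,0,0,2.0],[0,0,0,0,2.0]]'
python3 -m crank '[[0,0,0.8,0,2.0],[0,0,0.8,0,2.0],[0,0,0.8,0,2.0],[0,0,0.8,0,2.0],[0,0,0.8,0,2.0],[0,0,0.8,0,2.0],[0,0,0,0,2.0],[0,0,-3,0,2.0],[0,0,-3,0,2.0],[0,0,0,0,2.0],[0,0,0,0,2.0],[0,0,0,0,2.0]]'
```

```text
time_s: 11.05
eef_pos: [611.2, 47.1, 174.1]
tcp_rot: [-3.136, -0.021, 1.454]
contact_force: [1.0, -0.1, -0.7]
width: 28.3
time_s: 12.05
eef_pos: [617.3, 47.8, 182.5]
tcp_rot: [3.122, -0.028, 1.457]
contact_force: [-0.2, 0.4, -2.5]
width: 28.6
```

```bash
python3 -m crank '[[0,0,2.5,0,2.0],[0,0,2.5,0,2.0],[0,0,0,0,2.0],[0,0,0,0,2.0],[-0.2,0,-0.6,0,2.0],[-0.2,0,-0.6,0,2.0],[-0.2,0,-0.6,0,2.0],[-0.2,0,-0.6,0,2.0],[-0.2,0,-0.6,0,2.0],[-0.2,0,-0.6,0,2.0],[-0.2,0,-0.6,0,2.0],[0,0,0,0,2.0],[0,0,0,0,2.0]]'
```

```text
time_s: 13.13
eef_pos: [599.6, 47.2, 187.2]
tcp_rot: [3.126, -0.026, 1.456]
contact_force: [0.8, -0.7, -2.2]
width: 28.6
```

```bash
python3 -m crank '[[-0.4,0.8,0,0,2.0],[-0.4,0.8,0,0,2.0],[-0.4,0.8,0,0,2.0],[-0.4,0.8,0,0,2.0],[-0.4,0.8,0,0,2.0],[-0.4,0.8,0,0,2.0],[-0.4,0.8,0,0,2.0],[-0.4,0.8,0,0,2.0],[-0.4,0.8,0,0,2.0],[-0.4,0.8,0,0,2.0],[-0.4,0.8,0,0,2.0],[-0.4,0.8,0,0,2.0],[0,0,0,0,2.0],[0,0,0,0,2.0]]'
python3 -m crank '[[1,-2,0,0,2.0],[1.3,-2.5,0,0,2.0],[1.3,-2.5,0,0,2.0],[0.8,-1.5,0,0,2.0],[0,0,0,0,2.0],[0,0,0,0,2.0]]'
```

```text
time_s: 14.3
eef_pos: [546.9, 155.8, 189.5]
tcp_rot: [3.122, -0.029, 1.46]
contact_force: [0.4, -0.3, -2.3]
width: 28.5
time_s: 14.8
eef_pos: [592.8, 67.1, 189.3]
tcp_rot: [3.121, -0.029, 1.461]
contact_force: [-0.5, 0.2, -2.4]
width: 28.6
```

```bash
python3 -m crank '[[0,0,4,0,2.0],[0,0,4,0,2.0],[0,0,4,0,2.0],[0,0,0,0,2.0],[0,0,0,0,2.0]]'
python3 -m crank '[[0,-0.2,-0.6,0,2.0],[0,-0.2,-0.6,0,2.0],[0,-0.2,-0.6,0,2.0],[0,-0.2,-0.6,0,2.0],[0,-0.2,-0.6,0,2.0],[0,-0.2,-0.6,0,2.0],[0,-0.2,-0.6,0,2.0],[0,-0.2,-0.6,0,2.0],[0,0,-0.6,0,2.0],[0,0,-0.6,0,2.0],[0,0,-0.6,0,2.0],[0,0,-0.6,0,2.0],[0,0,-0.6,0,2.0],[0,0,-0.6,0,2.0],[0,0,-0.6,0,2.0],[0,0,-0.6,0,2.0],[0,0,0,0,2.0],[0,0,0,0,2.0]]'
```

```text
time_s: 15.22
eef_pos: [588.6, 67.1, 310.4]
tcp_rot: [3.131, -0.025, 1.459]
contact_force: [0.3, 0.3, -4.9]
width: 28.6
time_s: 16.72
eef_pos: [585.1, 49.9, 197.1]
tcp_rot: [3.141, -0.021, 1.46]
contact_force: [-0.0, -0.7, -2.9]
width: 28.5
```

```bash
python3 -m crank '[[0.3,0,0,0,2.0],[0.4,0,-0.4,0,2.0],[0.4,0,-0.6,0,2.0],[0.3,0,-0.6,0,2.0],[0.1,-0.1,-0.6,0,2.0],[0,-0.1,-0.6,0,2.0],[0,0,-0.6,0,2.0],[0,0,-0.3,0,2.0],[0,0,0,0,2.0],[0,0,0,0,2.0]]'
cat > live.py <<'E'
from h import *
import sys
n=sys.argv[1]; D=float(sys.argv[2]); px,py,bu,bv=map(float,sys.argv[3:7])
s=env.observe(); a=snap('scene','s'+n); R=axes(s); z=R[:,2]; e=s['eef_pos']; foot=e+D*z
print('tcp',e,'rot',s['tcp_rot'],'F',s['contact_force'],'M',s['moment']); print('z',z,'foot',foot)
tip=np.array([px,py,85.5]); b=np.array([bu,bv]); P=lambda c,r,zz=np.array([0,0,1.]):proj('scene',circ(c,r,zz))+b
cv=[(P(foot,13,z),(0,0,255)),(P(foot-50*z,13,z),(0,0,255)),(P(foot-95*z,14.8,z),(0,255,255)),(P(tip-[0,0,6],6),(0,255,0)),(P(tip-[0,0,22],30),(255,0,0)),(P(tip-[0,0,48],30),(255,0,0))]
overlay(a,cv,310,135,65,95,6,'L'+n); crop(a,310,135,65,95,6,'C'+n)
i=cv2.imread(f'pics/L{n}.png');j=cv2.imread(f'pics/C{n}.png');cv2.imwrite(f'pics/L{n}.png',np.hstack([j,i]))
E
python3 live.py 7 53 602 48 1.2 -0.3
```

```text
time_s: 17.55
eef_pos: [602.3, 47.6, 156.0]
tcp_rot: [3.141, -0.021, 1.46]
contact_force: [0.3, 0.7, -2.4]
width: 28.6
tcp [602.30410194  47.56673455 155.99715075] rot [ 3.14092556 -0.02104709  1.46018537] F [ 0.30148934  0.72778843 -2.35843527] M [-0.10403679 -0.0384518   0.05225668]
z [ 0.00298613  0.02084328 -0.9997783 ] foot [602.46236705  48.67142833 103.00890107]
```

View pics/L7.png

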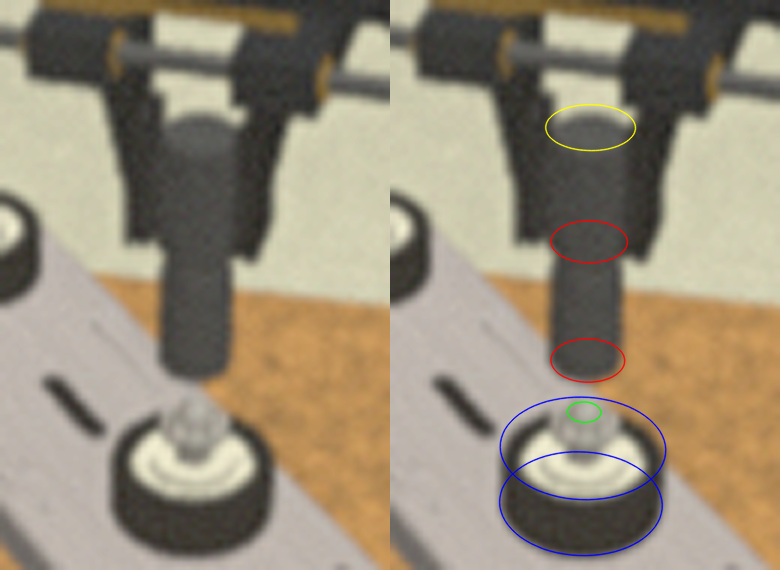

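Run:
```python
from h import *
ims=[cv2.imread(f'pics/{n}.png').astype(float) for n in('scene0','s1','s2','s3','s4')]
m=np.mean(ims,0); x,y,w,h,s=328,190,30,26,13
g=m[y:y+h,x:x+w]; g=np.clip((g-40)*1.7,0,255).astype(np.uint8); c=cv2.resize(g,None,fx=s,fy=s,interpolation=cv2.INTER_CUBIC); d=c.copy()
b=np.array([1.2,-.3])
tip=np.array([602,48.2,85.5])
def pl(P,col):
    q=((proj('scene',P)+b+.5-[x,y])*s*8).astype(np.int32); cv2.polylines(d,[q.reshape(-1,1,2)],False,col,1,cv2.LINE_AA,3)
for t in (6,4,2,0.5): pl(circ(tip-[0,0,t],np.sqrt(36-(6-t)**2)),(0,200,0))
nt=float(6.5)
pl(circ(tip-[0,0,nt],12.5),(0,0,255)); pl(circ(tip-[0,0,nt+4],12.5),(0,0,255))
cv2.imwrite('pics/z1.png',np.hstack([c,d]))
print(np.array2string(m[196:212,333:353].mean(2).astype(int),max_line_width=200))
```

```text
[[102 105 105 103 102 100  98  90  83  81  82  80  78  77  78  80  80  80  83  83]
 [103 102 104 105 104 102 103  98  90  83  80  80  78  77  77  76  79  80  81  80]
 [104 102 103 103 104 103 104 103  99  90  84  81  82  80  78  76  77  78  79  81]
 [105 103 103 102 104 104 104 104 102  97  90  86  85  84  82  79  77  77  77  83]
 [106 105 103 102 105 105 104 103 102 100  98  91  87  86  83  80  77  76  78  81]
 [106 106 106 105 106 107 104  99  96  99 101  96  90  85  81  79  78  77  78  79]
 [108 107 104 102 104 103  98  89  92 101 104  97  93  86  81  79  78  77  79  80]
 [107 102  90  88  96  93  88  84  94 103 103  97  91  89  84  75  72  75  79  80]
 [ 89  77  61  66  89  85  81  82  92  99  98  94  93  94  91  69  59  67  75  77]
 [ 59  43  38  59  85  83  85  83  83  90  91  88  92  95  92  62  40  48  61  67]
 [ 33  39  57  73  84  83  94  92  84  89  89  84  93  97  89  61  38  33  39  50]
 [ 42  74 102 106  90  85  96  97  89  94  95  86  93  95  93  86  68  42  29  36]
 [ 75 108 127 126 107  92  88  87  86  93  93  86  90  96 110 117 108  77  44  30]
 [107 127 132 131 124 111  87  73  76  80  79  80  94 112 126 131 129 111  71  38]
 [124 132 129 131 130 124  90  65  65  69  71  80 106 125 131 131 130 123  91  51]
 [130 128 119 126 132 127 100  77  72  72  78  94 118 129 130 127 123 124 109  68]]
```

View pics/z1.png

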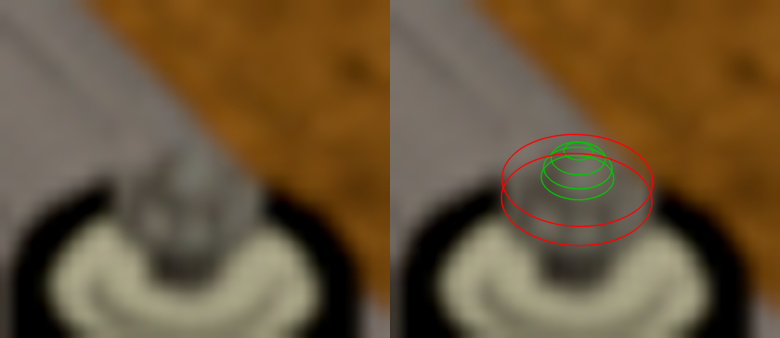

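```bash
python3 -m crank '[[0,0,-0.3,0,2.0],[0,0,-0.3,0,2.0],[0,0,-0.3,0,2.0],[0,0,-0.2,0,2.0],[0,0,0,0,2.0],[0,0,0,0,2.0]]'
python3 live.py 8 53 602 48.6 1.2 -0.3
```

```text
time_s: 18.1
eef_pos: [602.8, 47.9, 145.3]
tcp_rot: [3.138, -0.022, 1.461]
contact_force: [0.3, 0.2, -2.6]
width: 28.5
tcp [602.78289763  47.89177625 145.28046723] rot [ 3.13839815 -0.02204878  1.46070673] F [ 0.28554674  0.16286516 -2.55276833] M [-0.07515449 -0.04598393  0.03249094]
z [ 0.00559739  0.02156244 -0.99975183] foot [603.07955948  49.03458551  92.29362   ]
```

View pics/L8.png

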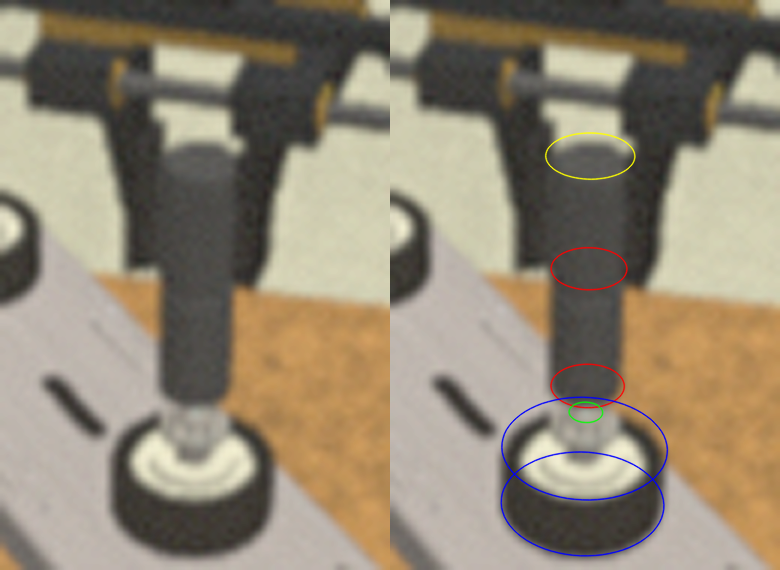

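Run:
```python
from h import *
f=np.array([478,301.5,0.]);Z=np.array([0,0,1.])
b=np.array([1.2,-.3]);P=lambda c,r:proj('scene',circ(c,r))+b
cv=[(P(f,13),(0,0,255)),(P(f+50*Z,13),(0,0,255)),(P(f+50*Z,14.8),(0,255,255)),(P(f+95*Z,14.8),(0,255,255))]
a=cv2.imread('pics/scene0.png')[:,:,::-1]; overlay(a,cv,435,160,50,70,8,'g0'); crop(a,435,160,50,70,8,'g1')
cv2.imwrite('pics/g0.png',np.hstack([cv2.imread('pics/g1.png'),cv2.imread('pics/g0.png')]))
```

```text
(no output)
```

View pics/g0.png

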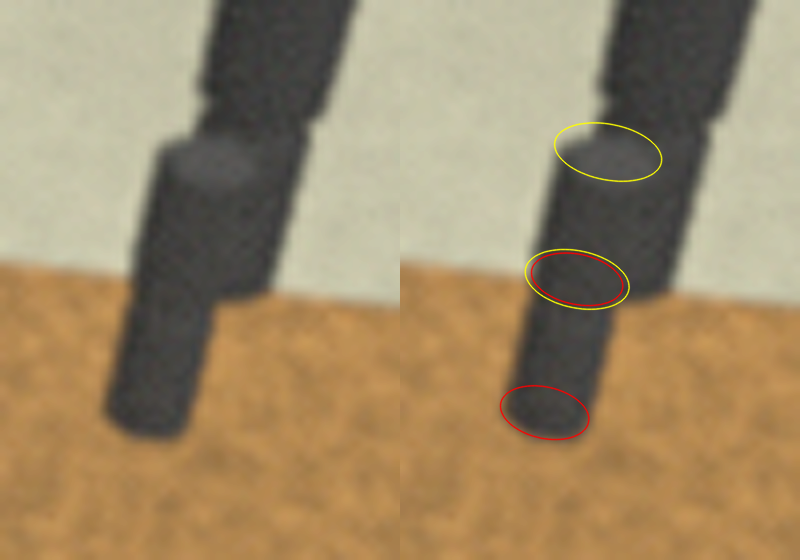

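```bash
python3 -m crank '[[0,0,-0.2,0,2.0],[0,0,-0.2,0,2.0],[0,0,-0.1,0,2.0],[0,0,0,0,2.0]]'; python3 -m crank '[[0,0,-0.1,0,2.0],[0,0,-0.1,0,2.0],[0,0,0,0,2.0]]';  python3 -m crank '[[0,0,-0.1,0,2.0],[0,0,-0.1,0,2.0],[0,0,0,0,2.0]]'
```

```text
time_s: 18.48
eef_pos: [603.0, 48.0, 140.2]
tcp_rot: [3.138, -0.022, 1.461]
contact_force: [-0.2, -0.5, -2.9]
width: 28.7
time_s: 18.73
eef_pos: [603.0, 48.0, 138.0]
tcp_rot: [3.138, -0.022, 1.461]
contact_force: [-0.3, -0.1, -2.5]
width: 28.6
time_s: 18.98
eef_pos: [603.1, 48.0, 135.8]
tcp_rot: [3.137, -0.022, 1.461]
contact_force: [0.0, -0.4, -3.1]
width: 28.5
```

```bash
python3 -m crank '[[0,0,-0.1,0,2.0],[0,0,-0.1,0,2.0],[0,0,0,0,2.0]]';  python3 -m crank '[[0,0,-0.1,0,2.0],[0,0,0,0,2.0]]';python3 -m crank '[[0,0,-0.1,0,2.0],[0,0,0,0,2.0]]'; python3 -m crank '[[0,0,-0.1,0,2.0],[0,0,0,0,2.0]]'
```

```text
time_s: 19.23
eef_pos: [603.1, 48.0, 133.6]
tcp_rot: [3.137, -0.022, 1.461]
contact_force: [1.2, 0.7, -2.9]
width: 28.5
time_s: 19.4
eef_pos: [603.1, 48.0, 132.5]
tcp_rot: [3.137, -0.022, 1.461]
contact_force: [0.8, 0.1, -2.1]
width: 28.6
time_s: 19.57
eef_pos: [603.4, 48.0, 131.8]
tcp_rot: [3.137, -0.022, 1.461]
contact_force: [0.6, -0.7, -3.0]
width: 28.4
time_s: 19.73
eef_pos: [603.8, 48.0, 131.9]
tcp_rot: [3.135, -0.023, 1.461]
contact_force: [-0.2, -0.3, -3.2]
width: 28.2
```

```bash
python3 -m crank '[[0,0,-0.15,0,2.0]]';python3 -m crank '[[0,0,-0.2,0,2.0]]';python3 -m crank '[[0,0,-0.2,0,2.0]]'; python3 live.py 9 53 603 48.6 1.2 -0.3
```

```text
time_s: 19.82
eef_pos: [604.3, 48.0, 131.6]
tcp_rot: [3.134, -0.022, 1.462]
contact_force: [-2.4, 1.5, 10.0]
width: 28.3
time_s: 19.9
eef_pos: [604.5, 48.1, 131.6]
tcp_rot: [3.133, -0.022, 1.463]
contact_force: [-5.0, 0.6, 10.6]
width: 28.8
time_s: 19.98
eef_pos: [604.4, 48.1, 131.6]
tcp_rot: [3.133, -0.022, 1.463]
contact_force: [-4.8, 0.7, 9.1]
width: 28.3
tcp [604.39916981  48.05372674 131.5612548 ] rot [ 3.13273918 -0.02178121  1.46335126] F [-4.79459947  0.74137842  9.06944302] M [ 0.36481341  1.59167707 -0.00266452]
z [ 0.01113781  0.02070363 -0.99972362] foot [604.98947352  49.15101895  78.57590314]
```

View pics/L9.png

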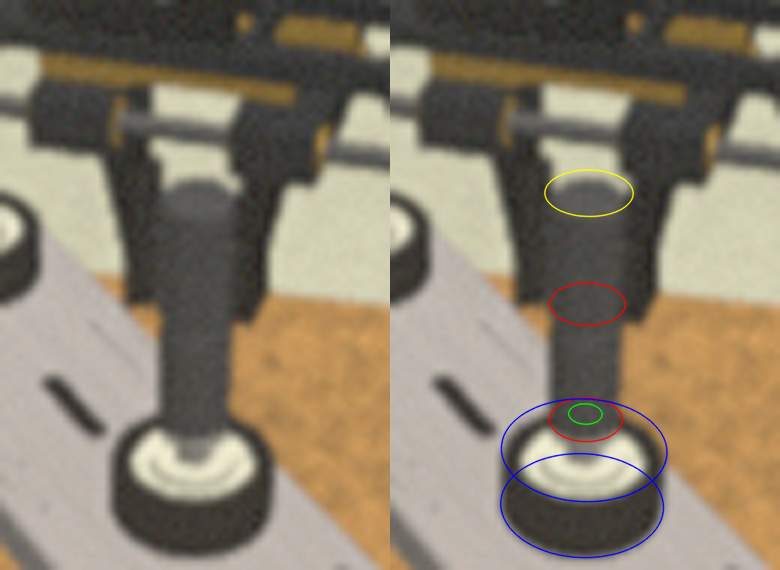

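The foot is on the nut at z≈78.6, about 7 mm below the tip, which agrees with the 4–9 mm given. There is a side load in x, so I'll shift −x while pressing. A 2 mm push gives about 12 N, so I'll increase gradually.

```bash
python3 -m crank '[[-0.1,0,-0.2,0,2.0]]';python3 -m crank '[[-0.1,0,-0.25,0,2.0]]';python3 -m crank '[[-0.05,0,-0.3,0,2.0]]';python3 -m crank '[[-0.05,0,-0.3,0,2.0]]'
```

```text
time_s: 20.12
eef_pos: [604.0, 48.1, 131.6]
tcp_rot: [3.131, -0.022, 1.464]
contact_force: [-2.7, -1.2, 6.0]
width: 28.8
time_s: 20.2
eef_pos: [603.9, 48.1, 131.6]
tcp_rot: [3.127, -0.022, 1.465]
contact_force: [-3.0, 0.2, 9.8]
width: 28.7
time_s: 20.28
eef_pos: [604.1, 48.1, 131.4]
tcp_rot: [3.125, -0.022, 1.466]
contact_force: [-4.6, 0.5, 11.2]
width: 28.6
time_s: 20.37
eef_pos: [604.0, 48.2, 131.2]
tcp_rot: [3.123, -0.022, 1.467]
contact_force: [-4.5, 0.7, 12.0]
width: 28.8
```

```bash
python3 -m crank '[[-0.15,0,-0.38,0,2.0]]';python3 -m crank '[[-0.15,0,-0.38,0,2.0]]';python3 -m crank '[[-0.15,0,-0.38,0,2.0]]';python3 -m crank '[[-0.15,0,-0.38,0,2.0]]'
```

```text
time_s: 20.45
eef_pos: [603.6, 48.2, 130.7]
tcp_rot: [3.119, -0.022, 1.468]
contact_force: [-3.2, -0.7, 11.4]
width: 28.3
time_s: 20.53
eef_pos: [603.4, 48.2, 130.3]
tcp_rot: [3.115, -0.022, 1.469]
contact_force: [-3.3, -0.1, 12.0]
width: 28.8
time_s: 20.62
eef_pos: [603.2, 48.3, 129.9]
tcp_rot: [3.11, -0.022, 1.471]
contact_force: [-3.5, 0.7, 12.2]
width: 28.7
time_s: 20.7
eef_pos: [603.0, 48.3, 129.5]
tcp_rot: [3.106, -0.022, 1.472]
contact_force: [-3.5, 0.7, 10.7]
width: 28.7
```

The nut is sliding at about 14 N, but my −x shift tilts the tool because its foot is anchored on the pin. I'll use a larger z step, still force-limited at about 4 N/mm, with +x to bring it upright again.

```bash
python3 -m crank '[[0.2,0,-0.45,0,2.0]]';python3 -m crank '[[0.2,0,-0.5,0,2.0]]'
```

```text
time_s: 20.78
eef_pos: [604.3, 48.1, 128.0]
tcp_rot: [3.106, -0.022, 1.473]
contact_force: [-8.1, 1.5, 12.7]
width: 28.7
time_s: 20.87
eef_pos: [604.7, 47.9, 125.5]
tcp_rot: [3.108, -0.021, 1.473]
contact_force: [-9.0, 1.7, 12.3]
width: 28.2
```

```bash
python3 -m crank '[[0.1,0,-0.45,0,2.0]]';python3 -m crank '[[0.1,0,-0.45,0,2.0]]'; python3 -m crank '[[0.1,0,-0.4,0,2.0]]'
```

```text
time_s: 20.95
eef_pos: [604.7, 48.0, 123.4]
tcp_rot: [3.11, -0.02, 1.473]
contact_force: [-7.5, 2.1, 13.0]
width: 28.3
time_s: 21.03
eef_pos: [604.8, 48.0, 121.4]
tcp_rot: [3.111, -0.02, 1.474]
contact_force: [-6.8, 0.8, 12.7]
width: 28.6
time_s: 21.12
eef_pos: [604.8, 48.1, 119.8]
tcp_rot: [3.112, -0.019, 1.474]
contact_force: [-6.3, 1.6, 13.2]
width: 28.8
```

```bash
python3 -m crank '[[0.05,0,-0.4,0,2.0]]';python3 -m crank '[[0.05,0,-0.4,0,2.0]]';  python3 live.py 10 53 603 48.6 1.2 -0.3
```

```text
time_s: 21.2
eef_pos: [604.8, 48.1, 118.5]
tcp_rot: [3.112, -0.018, 1.475]
contact_force: [-7.6, 1.2, 14.0]
width: 28.8
time_s: 21.28
eef_pos: [605.1, 48.1, 117.7]
tcp_rot: [3.112, -0.018, 1.476]
contact_force: [-6.8, 2.0, 19.6]
width: 28.4
tcp [605.05174503  48.12103091 117.7484564 ] rot [ 3.11203648 -0.01780171  1.47597349] F [-6.81792458  1.95398645 19.5712892 ] M [ 0.51089938  2.80708849 -0.0699566 ]
z [ 0.03110377  0.01491507 -0.99940487] foot [606.70024501  48.91152979  64.77999824]
```

View pics/L10.png

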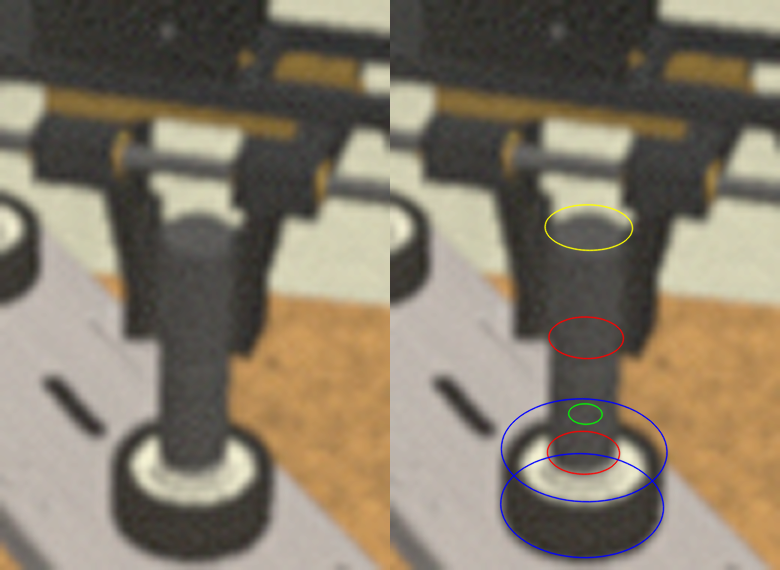

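```bash
python3 -m crank '[[0,0,-0.35,0,2.0]]';python3 -m crank '[[0,0,-0.4,0,2.0]]';python3 -m crank '[[0,0,-0.4,0,2.0]]'
```

```text
time_s: 21.42
eef_pos: [605.0, 48.1, 117.8]
tcp_rot: [3.111, -0.017, 1.477]
contact_force: [-6.7, 2.0, 16.3]
width: 28.6
time_s: 21.5
eef_pos: [605.0, 48.2, 117.7]
tcp_rot: [3.11, -0.017, 1.478]
contact_force: [-7.9, 1.4, 18.9]
width: 28.6
time_s: 21.58
eef_pos: [605.0, 48.2, 117.8]
tcp_rot: [3.108, -0.016, 1.479]
contact_force: [-7.3, 1.3, 17.9]
width: 28.9
```

```bash
python3 -m crank '[[0,0,-0.45,0,2.0]]';python3 -m crank '[[-0.05,0,-0.48,0,2.0]]';python3 -m crank '[[-0.05,0,-0.5,0,2.0]]'
```

```text
time_s: 21.67
eef_pos: [605.0, 48.2, 117.7]
tcp_rot: [3.107, -0.015, 1.481]
contact_force: [-9.6, 1.8, 20.7]
width: 28.0
time_s: 21.75
eef_pos: [604.9, 48.2, 117.7]
tcp_rot: [3.104, -0.015, 1.482]
contact_force: [-7.9, 1.5, 21.5]
width: 28.0
time_s: 21.83
eef_pos: [604.9, 48.3, 117.7]
tcp_rot: [3.102, -0.014, 1.484]
contact_force: [-8.8, 1.8, 21.3]
width: 28.7
```

The nut has stopped solid at TCP z 117.7 with about 24 N on it. Withdrawing upward.

```bash
python3 -m crank '[[0,0,0.1,0,2.0],[0,0,0.2,0,2.0],[0,0,0.3,0,2.0],[0,0,0.5,0,2.0],[0,0,0.5,0,2.0]]'; python3 -m crank '[[0,0,0.6,0,2.0],[0,0,0.8,0,2.0],[0,0,1,0,2.0],[0,0,1,0,2.0],[0,0,1,0,2.0],[0,0,1,0,2.0],[0,0,1,0,2.0],[0,0,0,0,2.0]]'; python3 live.py 11 53 603 48.6 1.2 -0.3
```

```text
time_s: 22.25
eef_pos: [603.8, 48.4, 134.3]
tcp_rot: [3.103, -0.015, 1.483]
contact_force: [0.4, -0.0, -2.8]
width: 28.4
time_s: 22.92
eef_pos: [604.7, 48.2, 206.1]
tcp_rot: [3.101, -0.015, 1.483]
contact_force: [0.5, 0.3, -0.8]
width: 29.0
tcp [604.71107557  48.18115467 206.0786666 ] rot [ 3.10058939 -0.015073    1.48321669] F [ 0.46475648  0.28930078 -0.8353887 ] M [0.00627746 0.0265835  0.0291983 ]
z [ 0.04215191  0.01141658 -0.99904598] foot [606.945127    48.78623365 153.12922946]
```

View pics/L11.png

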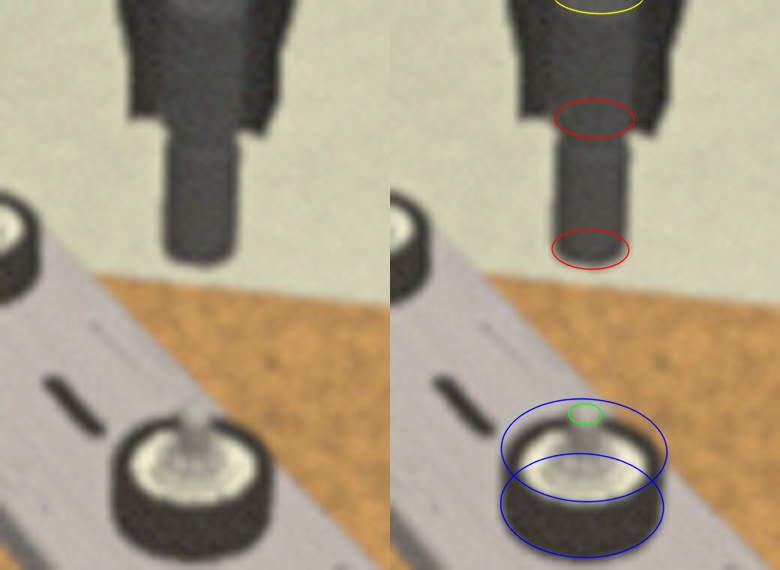

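```bash
python3 -m crank '[[0,0,4,0,2.0],[0,0,4,0,2.0],[0,0,3,0,2.0],[0,0,0,0,2.0],[-0.6,1.2,0,0,2.0],[-1,2,0,0,2.0],[-1.2,2.4,0,0,2.0],[-1.2,2.4,0,0,2.0],[-1.2,2.4,0,0,2.0],[-1.2,2.4,0,0,2.0],[-1.2,2.4,0,0,2.0],[-1.2,2.4,0,0,2.0],[-1.2,2.4,0,0,2.0],[-1,2,0,0,2.0],[-0.6,1.2,0,0,2.0],[0,0,0,0,2.0],[0,0,0,0,2.0]]'
python3 - <<'E'
from h import *
a=snap('scene','s12'); b=snap('top','t12'); crop(b,180,170,220,125,3.6,'ct12')
E
```

```text
time_s: 24.38
eef_pos: [466.0, 290.6, 297.1]
tcp_rot: [3.137, -0.001, 1.479]
contact_force: [0.3, -0.9, -2.4]
width: 28.8
```

View pics/ct12.png

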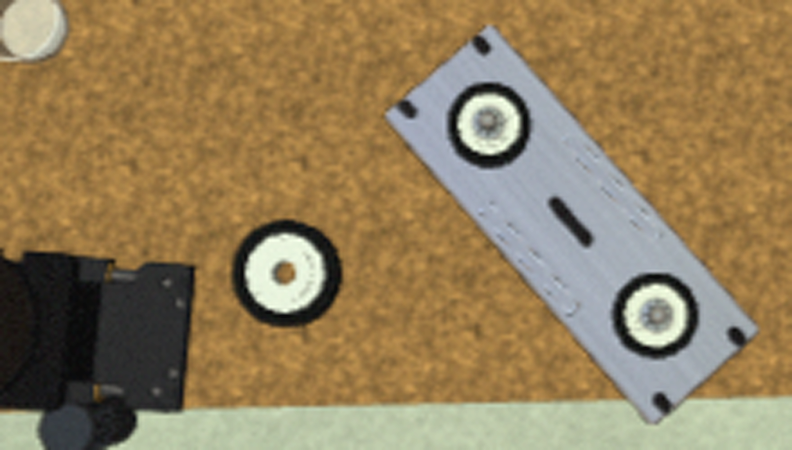

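View pics/s12.png

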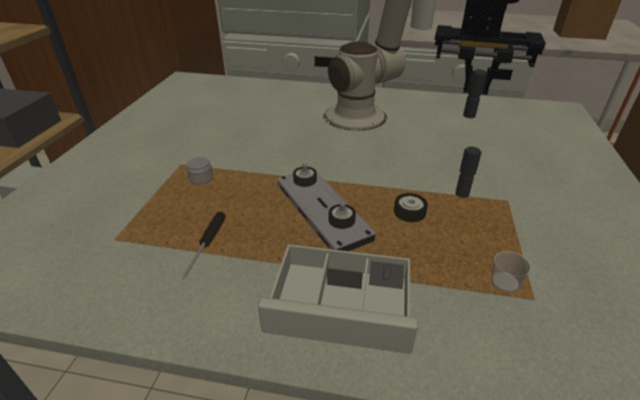

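Run:
```python
from h import *
a=np.mean([cv2.imread(f'pics/{n}.png').astype(np.float32).mean(2) for n in('scene0','s1','s2','s3','s4')],0); b=cv2.imread('pics/s12.png').astype(np.float32).mean(2)
def sh(x,y,w,h):
    f=lambda i:i[y:y+h,x:x+w]
    best=None
    M=np.eye(2,3,dtype=np.float32); c,M=cv2.findTransformECC(f(a),f(b),M,cv2.MOTION_TRANSLATION,(3,200,1e-6),None,3); return M[:,2],c
print('tyre low',sh(328,212,29,18)); print('member',sh(345,222,30,25)); print('done',sh(288,165,34,28))
p=proj('scene',[[602,48.5,40],[602,48.5,37.8]]); print(p[1]-p[0])
c=b; 
def z(x,y,w,h,s):
    g=cv2.imread('pics/s12.png')[y:y+h,x:x+w].astype(float); return cv2.resize(np.clip((g-30)*1.7,0,255).astype(np.uint8),None,fx=s,fy=s,interpolation=cv2.INTER_CUBIC)
cv2.imwrite('pics/z12.png',np.hstack([z(325,188,36,42,10),z(288,150,36,42,10)]))
```

```text
tyre low (array([-0.01613816,  0.8733611 ], dtype=float32), 0.9860633872520607)
member (array([0.21206188, 0.10145957], dtype=float32), 0.9892640278066739)
done (array([0.00032959, 0.00351254], dtype=float32), 0.9999126598949463)
[-0.02829135  0.76757088]
```

View pics/z12.png

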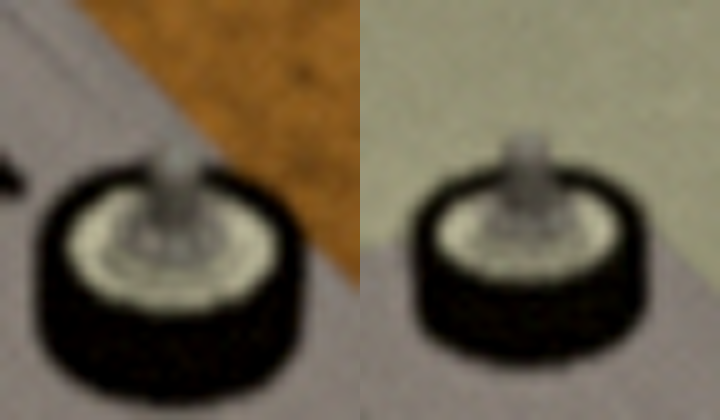

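The roller sank 0.87 px against 0.77 px expected for the missing 2.2 mm, and the nut sits on the hub as on the finished roller. Setting the tool down now.

```bash
python3 -m crank '[[0.2,0.2,-0.5,0,2.0],[0.2,0.2,-1,0,2.0],[0.2,0.2,-1,0,2.0],[0.2,0.2,-1,0,2.0],[0.2,0,-1,0,2.0],[0,0,-1,0,2.0],[0,0,-1,0,2.0],[0,0,-1,0,2.0],[0,0,-1,0,2.0],[0,0,-1,0,2.0],[0,0,-1,0,2.0],[0,0,-1,0,2.0],[0,0,-1,0,2.0],[0,0,-1,0,2.0],[0,0,-1,0,2.0],[0,0,-0.5,0,2.0],[0,0,0,0,2.0],[0,0,0,0,2.0]]'
```

```text
time_s: 25.98
eef_pos: [478.9, 288.6, 121.7]
tcp_rot: [-3.135, 0.014, 1.465]
contact_force: [0.1, -0.3, -2.5]
width: 28.8
```

```bash
python3 -m crank '[[0,0.2,-0.5,0,2.0],[0,0.3,-0.6,0,2.0],[0,0.3,-0.6,0,2.0],[0,0.2,-0.6,0,2.0],[0,0,-0.6,0,2.0],[0,0,-0.6,0,2.0],[0,0,-0.5,0,2.0],[0,0,-0.3,0,2.0],[0,0,0,0,2.0],[0,0,0,0,2.0]]'
```

```text
time_s: 26.82
eef_pos: [479.9, 300.7, 75.2]
tcp_rot: [-3.138, 0.012, 1.466]
contact_force: [-1.3, 0.6, -2.4]
width: 28.6
```

```bash
python3 -m crank '[[0,0,-0.5,0,2.0],[0,0,-0.5,0,2.0],[0,0,-0.4,0,2.0],[0,0,-0.2,0,2.0],[0,0,0,0,2.0],[0,0,0,0,2.0]]'; python3 -m crank '[[0,0,-0.15,0,2.0],[0,0,-0.1,0,2.0],[0,0,-0.1,0,2.0]]'
```

```text
time_s: 27.32
eef_pos: [480.4, 300.8, 58.2]
tcp_rot: [-3.139, 0.01, 1.466]
contact_force: [1.1, 0.1, -2.4]
width: 28.4
time_s: 27.57
eef_pos: [480.7, 301.1, 54.9]
tcp_rot: [-3.14, 0.01, 1.466]
contact_force: [-1.0, 0.5, -2.2]
width: 28.4
```

```bash
python3 -m crank '[[0,0,-0.1,0,2.0]]'; python3 -m crank '[[0,0,-0.1,0,2.0]]';python3 -m crank '[[0,0,-0.1,0,2.0]]';python3 -m crank '[[0,0,-0.1,0,2.0]]'
```

```text
time_s: 27.65
eef_pos: [480.8, 301.2, 54.0]
tcp_rot: [-3.14, 0.009, 1.466]
contact_force: [-0.2, 0.5, -2.5]
width: 29.0
time_s: 27.73
eef_pos: [480.9, 301.3, 53.0]
tcp_rot: [-3.14, 0.009, 1.466]
contact_force: [-1.5, 0.2, 5.4]
width: 28.6
time_s: 27.82
eef_pos: [481.1, 301.3, 53.0]
tcp_rot: [-3.14, 0.009, 1.467]
contact_force: [-3.2, -1.4, 9.2]
width: 28.5
time_s: 27.9
eef_pos: [481.0, 301.2, 53.0]
tcp_rot: [-3.141, 0.01, 1.467]
contact_force: [-3.5, -1.3, 5.6]
width: 28.6
```

Down at TCP z 53.0, the same as at the grasp, so the tool didn't slip. Releasing gradually.

```bash
python3 -m crank '[[0,0,0,0,2.0],[0,0,0,0,2.0]]'; python3 -m crank '[[0,0,0,0,2.8],[0,0,0,0,2.9],[0,0,0,0,3.0],[0,0,0,0,3.1],[0,0,0,0,3.3],[0,0,0,0,3.6],[0,0,0,0,4.5],[0,0,0,0,6],[0,0,0,0,8],[0,0,0,0,8.7],[0,0,0,0,8.7],[0,0,0,0,8.7]]' 5
python3 - <<'E'
from h import *
a=snap('scene','s13'); crop(a,400,60,140,170,3.5,'c13')
E
```

```text
time_s: 28.07
eef_pos: [481.2, 301.6, 53.5]
tcp_rot: [-3.141, 0.009, 1.467]
contact_force: [-0.2, 0.5, -2.1]
width: 28.1
time_s: 29.07
eef_pos: [482.9, 302.9, 54.7]
tcp_rot: [3.138, 0.006, 1.468]
contact_force: [-1.2, 0.8, -0.1]
width: 68.3
```

View pics/c13.png

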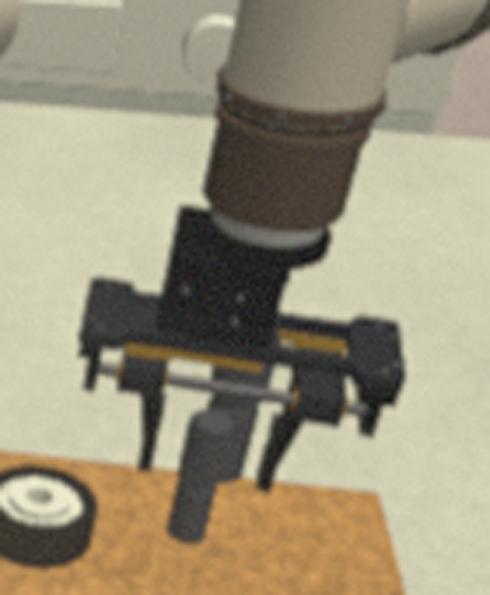

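The tool stands upright between the open fingers, its foot at crop (189,530). Retracting straight up.

```bash
python3 -m crank '[[0,0,0,0,8.7],[0,0,0,0,8.7],[0,0,0.5,0,8.7],[0,0,1,0,8.7],[0,0,1.5,0,8.7],[0,0,2,0,8.7],[0,0,2,0,8.7],[0,0,2,0,8.7],[0,0,2,0,8.7],[0,0,2,0,8.7],[0,0,1,0,8.7],[0,0,0,0,8.7],[0,0,0,0,8.7]]'
python3 - <<'E'
from h import *
a=snap('scene','s14'); b=snap('top','t14')
c=cv2.imread('pics/scene0.png').astype(np.float32).mean(2); d=a.astype(np.float32).mean(2)
for n,(x,y,w,h) in {'tyre':(328,212,29,18),'member':(300,180,30,30),'done':(288,165,34,28)}.items():
    k,M=cv2.findTransformECC(c[y:y+h,x:x+w],d[y:y+h,x:x+w],np.eye(2,3,dtype=np.float32),cv2.MOTION_TRANSLATION,(3,200,1e-6),None,3); print(n,M[:,2],k)
E
```

```text
time_s: 30.2
eef_pos: [482.2, 301.6, 209.5]
tcp_rot: [3.135, 0.002, 1.468]
contact_force: [0.2, -0.6, -0.4]
width: 87.2
tyre [-0.00762874  0.8709109 ] 0.9858622279510514
member [0.01413227 0.01625763] 0.9995699937629401
done [0.01943543 0.0021533 ] 0.9998540744909158
```

View pics/s14.png

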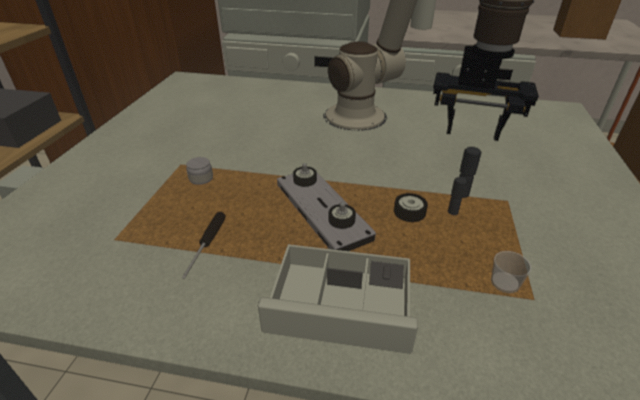

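View pics/t14.png

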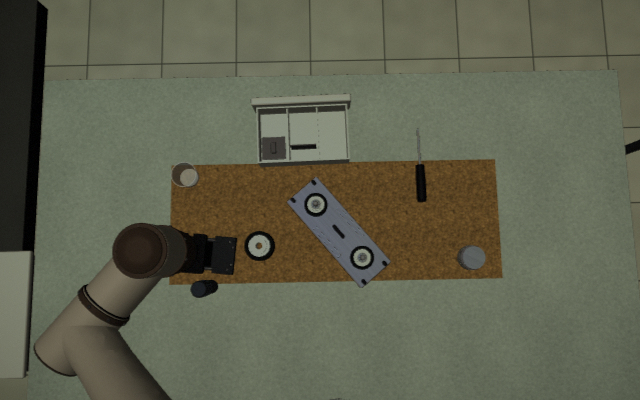

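```bash
python3 -c "
from rig import env
env.sign_off()"
```

```text
the job is handed in; nothing more can be done
```

The push nut is pressed home on the second roller. The small setting tool stands upright on the counter again, clear of the cross-member, and I handed the job in at about 30 s of the 61 s allowed.

- **Pressing:** the nut slid at about 14 to 17 N and stopped solid with the foot about 20.7 mm below the pin's tip. It did not move further under about 24 N, the highest push I read; readings come only at the end of each row, so brief peaks between them were not seen.
- **Washer:** the roller sank 0.87 px in the scene camera, against 0.77 px expected for the remaining 2.2 mm. The shift was the same in the last picture, so the nut is holding.
- **Surroundings:** the cross-member and the finished roller had not moved, to within 0.02 px. The other things look to be where they were.
- **Tool:** it touched down at the same height as when I gripped it, so it had not slipped, and the last scene picture shows it standing upright. The top camera could not confirm this because the arm blocked its view.

**Checks that disagreed or fell short:**
- The two cameras differed by about 5 mm in y, so I aligned the tool relative to the pin in the scene camera only.
- The tool leaned 1.5 to 2.5° and put a side load of 3 to 10 N on the pin while pressing.
- The measured depth of 20.7 mm is just outside the given 17.5 to 20.5 mm; I put this down to the uncertainty in my measurement.

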